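# Close up and lock a row of dowelled feet in a jig

## Task

In the assembly jig, push the row of four dowelled wooden feet along the channel from behind, as one closed-up row, until the first foot sits fully against the end stop. Then push the wooden keeper by its upright peg fully across the channel behind the last foot, so that the row is locked in. Only push: do not lift or tip any foot, do not let the row come apart, leave the spare foot, the glue bottle and the hammer alone, and finish clear of everything.

Things in the scene. Friction and masses are not known exactly. Their poses are not given: they have to be found in the camera images.
- jig: fixed jig; white-faced base board 18 mm thick, its top is the channel floor, x -115 to 130, y -175 to 185 mm. Origin on the table under the channel's centre line; own y runs along the channel to the end stop, x across it, z up. Channel 52 mm wide (x -26 to 26), side walls 15 mm thick and 16 mm above the base top, open at the -y end; the -x wall has a gap for the keeper at y -58 to -29
- stop_face (a point): centre of the face of the dark wooden end stop, which closes the channel's +y end and meets the first foot; at the jig's x 0, y +150 mm, 22 mm above the base top. The stop is 45 mm high above the base top
- foot1: the first (leading, nearest the stop) of four wooden foot blocks standing in a touching row in the channel, 2 mm free on either side: 48 mm across (own x), 44 mm along the channel (own y), 42 mm high, about 70 g, a 12 mm dowel stub 14 mm high on its top. Origin at the centre of its underside. Home: centre 22 mm before the stop face
- foot2: the second of four wooden foot blocks standing in a touching row in the channel, 2 mm free on either side: 48 mm across (own x), 44 mm along the channel (own y), 42 mm high, about 70 g, a 12 mm dowel stub 14 mm high on its top. Origin at the centre of its underside. Home: centre 66 mm before the stop face
- foot3: the third of four wooden foot blocks standing in a touching row in the channel, 2 mm free on either side: 48 mm across (own x), 44 mm along the channel (own y), 42 mm high, about 70 g, a 12 mm dowel stub 14 mm high on its top. Origin at the centre of its underside. Home: centre 110 mm before the stop face
- foot4: the fourth (last, the one to push on) of four wooden foot blocks standing in a touching row in the channel, 2 mm free on either side: 48 mm across (own x), 44 mm along the channel (own y), 42 mm high, about 70 g, a 12 mm dowel stub 14 mm high on its top. Origin at the centre of its underside. Home: centre 154 mm before the stop face
- keeper (a joint): travel of the wooden keeper bar (m) along the jig's +x: 0 drawn back (starts 0 to 0.006), 0.05 fully across, at its stop, its end 16 mm past the channel's middle. Friction about 1.5 N; stays where left. Bar 24 mm wide (middle at the jig's y -44), top 25 mm above the base top; it passes 6 mm behind the last foot if the row is home, else the feet block it
- keeper_peg (a point): centre of the top of the keeper's upright round peg, 12 mm in diameter, rising 42 mm from the bar to 67 mm above the base top; it moves with the bar, from the jig's x -76 mm at joint 0 to -26 mm at 0.05, y -44. Guide strips 16 mm high above the base top flank the bar
- spare_foot: a fifth block exactly like the row's feet, standing apart on the jig's base beyond the far (+x) wall: not part of the row, leave it. Origin at the centre of its underside
- glue: glue bottle standing on the table to the left, 56 mm in diameter, 150 mm high: leave it. Origin at the centre of its underside
- hammer: hammer lying on the table to the right, 260 mm long: leave it. Origin on its underside
Things that resemble listed ones, but are neither listed nor needed, are in the scene too. Leave any green or pink look-alike of the foot2 alone. Leave any green look-alike of the foot4 alone.

How it is judged (in metres and radians):
On the way, in this order (a step that is already met when the one before it is completed fails the run):
1. the four feet stand closed up against the end stop (y of foot1 in the frame of jig above 0.124 m and y of foot2 in the frame of jig above 0.0796 m and y of foot3 in the frame of jig above 0.0352 m and y of foot4 in the frame of jig above -0.0092 m), for 0.2 s.
2. the keeper is across behind the last foot (value of joint keeper above 0.044 m), for 0.2 s.
At the end, for the whole second after the job is handed in: All four feet stand flat and still in the channel, closed up against the end stop (the first within 4 mm of it, the last within about 5 mm of its home place), and the keeper is across behind them, pushed at least 44 of its 50 mm (all of step 1 and angle between each of foot1, foot2, foot3, foot4's own z axis and vertical below 0.1 rad and height (world z) of each of foot1, foot2, foot3, foot4 below 0.024 m and linear speed of each of foot1, foot2, foot3, foot4 below 0.01 m/s and value of joint keeper above 0.044 m); the robot touches nothing.
It fails at once if a foot of the row is lifted or tipped (height (world z) of any of foot1, foot2, foot3, foot4 above 0.028 m or angle between any of foot1, foot2, foot3, foot4's own z axis and vertical above 0.3 rad).
It fails at once if the row comes apart (a gap of more than 10 mm opens between neighbours) (horizontal distance between foot1 and foot2 above 0.054 m or horizontal distance between foot2 and foot3 above 0.054 m or horizontal distance between foot3 and foot4 above 0.054 m).
It fails at once if the spare foot, the glue bottle or the hammer is moved by more than 20 mm (distance of any of spare_foot, glue, hammer from where it was at the start of the episode above 0.02 m).
It also fails if it takes over 43 s, if anything falls off the work surface, if the arm or the gripper's body presses on something with over 40 N, if the wrist force passes 120 N, or if a joint passes its speed limit or range.

## Robot

A 7-joint arm with a two-finger parallel gripper is mounted at the origin on the work surface. World frame = base frame: x ahead of the robot, y to its left, z up, the work surface at z = 0. Lengths are in mm, angles in rad, forces in N, time in s.
With the tool pointing down it reaches from about 400 to 850 mm from the base axis. Payload 4.4 kg.
Tool frame: the origin (TCP) lies between the finger pads; the fingertips stand 19 mm ahead of it and the grasp point (between the pads) is the TCP (manip.tips_ahead is the distance from the TCP to the fingertips, in mm); z points along the fingers, y is the line along which they close (so a half turn about z gives the same grasp; the last joint's range is limited). The gripper opens to 94 mm and grips with 3 to 60 N. Pads are 16 mm wide; open, the fingers measure 119 mm over their backs; the gripper's body (75 mm by 177 mm) begins 78 mm behind the grasp point.
Start: joints at [1.239, 0.628, 0.038, 1.517, -0.027, 0.996, -0.02], TCP at [170.771, -627.18, 224.478] pointing down, gripper open.
Joint ranges: [-3.06, 3.06], [-0.37, 2.12], [-1.25, 1.32], [0.18, 2.47], [-1.1, 4.24], [0.23, 1.98], [-2.94, 2.94]. Speed limits (rad/s): [2.57, 2.57, 3.14, 3.14, 3.14, 3.14, 3.14].

## Interface

Orientations are given as a unit quaternion [w, x, y, z].
In Python, from rig import manip, imaging gives the robot as it stands.
- The arm moves only by the tool servo_tool, never from a script. Its argument "commands" is a list of rows, each a list of 6 numbers: the shift along the tool's x, y, z in mm, then the turn, a rotation vector about the tool's x, y, z in degrees. A call has 1 to 20 rows; each row shifts and turns the commanded pose from where the row before left it, along the tool's axes as they then stand; what a row does not reach is not made up. A row lasts 1/8 s, in which the tool goes at most 62.5 mm and 10.7 degrees, less where a joint would pass 70% of its speed; a pose out of reach is approached as far as the arm can. A call with a gripper value outside its range is refused whole. "gripper" is the opening in per cent of the stroke, from 0 (shut) to 100 (fully open), set as the call begins (left out, the last holds). The fingers move at their own pace and stop on an object; the grip force is fixed at half the most. Time passes only in rows, so rows that do not move let the fingers close. It gives the time, the measured TCP pose, the force, the opening and the grip force at its end, in the units of the state.
- manip.get_state(): the state, without advancing time (a new reading comes with each control period).
- imaging.camera(name): name is "scene" or "top" or "wrist"; returns a dict with "img" (480x640x3 uint8, blue, green, red), "fx", "fy", "cx", "cy" (pixels), "k1" (the pictures are not rectified: a ray, as slopes to the right and down, at radius r is drawn at 1 + k1 r^2 times it, then the intrinsics apply), "R" (3x3) and "t" (3): a world point X has camera coordinates R X + t; the wrist camera has in their place "mount" (4x4, takes a point from camera to tool coordinates, whose origin is the TCP and whose axes are the flange's). Camera axes: x right, y down, z forward; pixel columns grow to the right and rows downward; lengths in mm; the calibration is good to about 2 mm. A picture is of the moment at which its call begins: read the wrist's pose just before it. There is no depth.
- manip.finish_job(): hands the job in; it is judged then, once.
The state is a dict: "clock": time; "joint_positions": joint angles; "qd": joint speeds; "joint_torque": joint torques, N m; "ee_pos": TCP position; "tcp_rot": TCP orientation; "contact_force": force on the tool from outside, world axes, zero at the start; "torque": the same for the moment, N m; "gripper_width": finger opening in mm; "gripper_force": force on a finger pad.
Only numpy, scipy, OpenCV 4.12 (cv2) and the standard library are available. Lean on these libraries where they do the work, as an engineer would, in place of code of your own. Each camera call takes 0.05 s, during which the arm holds its last target. There are 200 camera calls.

## Working session

There is one attempt and no reset: what is moved stays moved. The work goes in short steps, Python scripts to look and compute and a tool call to move; the robot and the scene stay as the last step left them, time stands still between calls to the robot, and variables do not carry over. Pictures are saved under pics/ and viewed, at most 10 in all, crops included, and the job is handed in when it is done.

Besides the shell and the picture viewer there is one more tool, called in YAML: its name, and indented under it one key for each argument. servo_tool: Moves the arm, as the interface text tells. Its arguments: {"type":"object","properties":{"commands":{"type":"array","items":{"type":"array","items":{"type":"number"}}},"gripper":{"type":"number"}},"required":["commands"]}

```bash
mkdir -p pics; cat > h.py <<'E'
import numpy as np, cv2
from rig import manip, imaging
def ray(c,u,v):
    K=np.array([[c["fx"],0,c["cx"]],[0,c["fy"],c["cy"]],[0,0,1.]])
    p=cv2.undistortPoints(np.array([[[u,v]]],float),K,np.array([c["k1"],0,0,0.]))[0,0]
    # note: exact for r' = r(1+k1 r^2)
    R=np.array(c["R"]);t=np.array(c["t"]).ravel()
    return -R.T@t, R.T@np.array([p[0],p[1],1.])
def onz(c,u,v,z):
    o,d=ray(c,u,v); return o+d*(z-o[2])/d[2]
E
python3 - <<'E'
from h import *
import pickle
for n in("top","scene"):
    c=imaging.camera(n); cv2.imwrite(f"pics/{n}0.png",c["img"]); pickle.dump(c,open(n+"0.pkl","wb")); print(n,c["fx"],c["k1"],c["t"])
s=manip.get_state();print(s)
E
```

```text
top 611.8685473412839 -0.11394726029532885 [ -25.76532601  501.06860233 1686.94053843]
scene 455.3647629421518 -0.020021570878191685 [-216.3498074  -196.77311953 1374.88170354]
{'clock': 0.1, 'joint_positions': array([ 1.23919854,  0.6292397 ,  0.03846575,  1.51824143, -0.02698627,
        0.99631265, -0.01998012]), 'qd': array([ 7.21852245e-04, -3.57887586e-03, -2.98276405e-05, -3.05362843e-03,
       -1.64057237e-03,  7.92076956e-04,  1.72705623e-03]), 'joint_torque': array([ 2.15255917e-03, -5.50783288e+01,  1.14678651e+00, -1.87116158e+01,
       -5.22791559e-02,  1.91907567e-02,  5.35416405e-05]), 'ee_pos': array([ 170.60855632, -626.63022714,  223.66397739]), 'tcp_rot': array([-8.31036675e-04,  9.91180855e-01,  1.32513416e-01, -1.31030249e-04]), 'contact_force': array([ 0.53538419,  0.58988864, -0.43291042]), 'torque': array([ 0.02268898,  0.02882134, -0.01792372]), 'gripper_force': 0.0, 'gripper_width': 93.98895832628706}
```

View pics/top0.png

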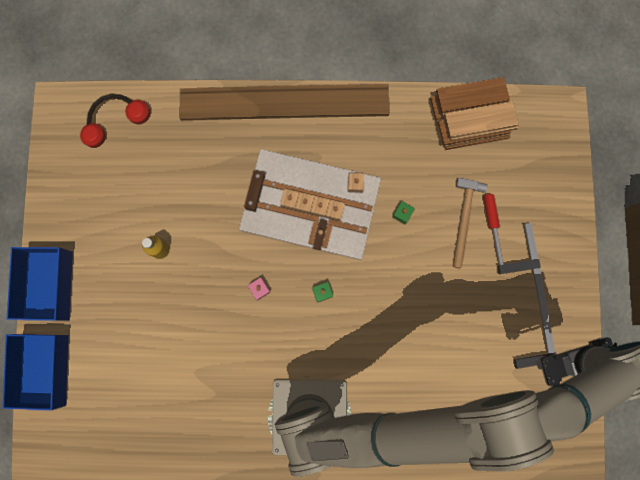

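View pics/scene0.png

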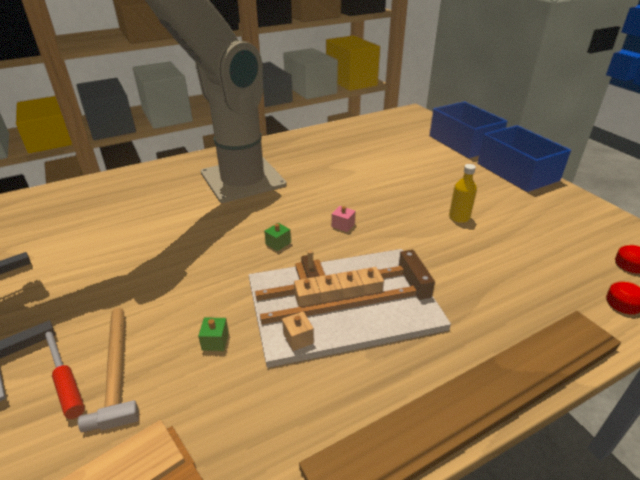

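The top view shows the board with corners at about (261,150), (381,178), (362,259) and (240,231). The stop is at (255,190), the row runs from (290,197) to (336,209), and the keeper peg is near (321,226). The spare foot is at (356,181), and green look-alikes sit outside the board.

```bash
python3 - <<'E'
from h import *
import pickle
c=pickle.load(open("top0.pkl","rb")); im=c["img"]
hsv=cv2.cvtColor(im,cv2.COLOR_BGR2HSV)
m=((hsv[...,1]<45)&(hsv[...,2]>120)).astype(np.uint8); m[:130]=0;m[280:]=0;m[:,:225]=0;m[:,400:]=0
m=cv2.morphologyEx(m,cv2.MORPH_OPEN,np.ones((3,3)))
p=cv2.findNonZero(m); h=cv2.convexHull(p)
W=np.array([onz(c,u,v,18)[:2] for u,v in h[:,0]],np.float32)
r=cv2.minAreaRect(W); b=cv2.boxPoints(r); print(r,b)
cen=np.array(r[0]) 
# long side dir (360)
e=[b[1]-b[0],b[2]-b[1]]; e=max(e,key=np.linalg.norm); e/=np.linalg.norm(e)
if e[1]<0:e=-e
ey=e; ex=np.array([ey[1],-ey[0]]); 
if ex[0]<0: print("flip?")
org=cen-ex*7.5-ey*5
print("org",org,"ey",ey,"ex",ex,"yaw",np.degrees(np.arctan2(-ey[0],ey[1])))
np.savez("jig.npz",org=org,ex=ex,ey=ey)
J=lambda u,v,z:(lambda q:((q@ex).round(1),(q@ey).round(1)))(onz(c,u,v,z)[:2]-org)
for n,u,v,z in [("f1",290,197,60),("f2",305,201,60),("f3",320,205,60),("f4",336,209,60),("peg",321,222,85),("spare",356,181,60)]: print(n,J(u,v,z))
big=cv2.resize(im[140:270,230:390],None,fx=4.9,fy=4.6,interpolation=cv2.INTER_CUBIC); cv2.imwrite("pics/crop.png",big)
E
```

```text
((600.313232421875, 0.01300048828125), (356.8963623046875, 245.4877166748047), 76.58558654785156) [[ 439.51947 -145.091  ]
 [ 678.30963 -202.04233]
 [ 761.107    145.117  ]
 [ 522.31683  202.06833]]
org [591.85788763  -3.11064136] ey [0.23199274 0.97271746] ex [ 0.97271746 -0.23199274] yaw -13.414421
f1 (np.float64(3.8), np.float64(61.7))
f2 (np.float64(2.7), np.float64(18.2))
f3 (np.float64(1.7), np.float64(-25.3))
f4 (np.float64(1.3), np.float64(-71.4))
peg (np.float64(-48.6), np.float64(-39.9))
spare (np.float64(92.8), np.float64(-107.5))
```

View pics/crop.png

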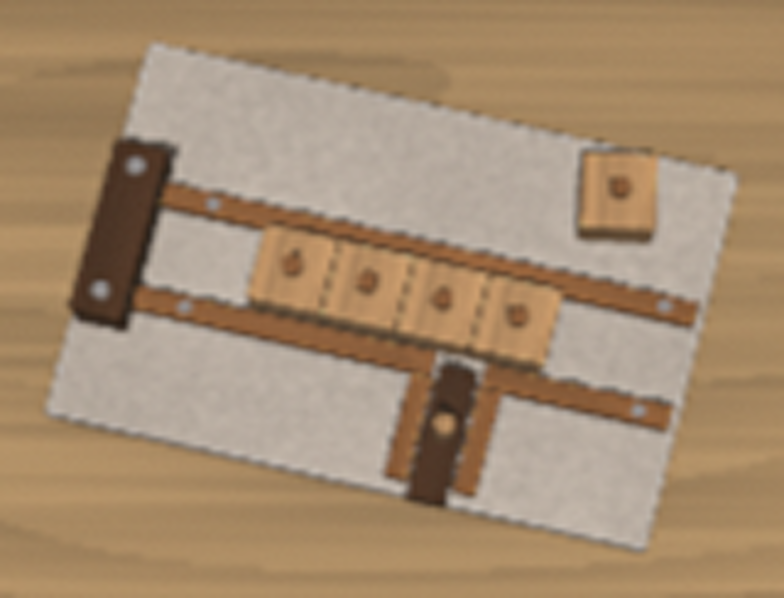

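servo_tool:
  commands:
    - [32, -24, 0, 0, 0, 0]
    - [32, -24, 0, 0, 0, 0]
    - [32, -24, 0, 0, 0, 0]
    - [32, -24, 0, 0, 0, 0]
    - [32, -24, 0, 0, 0, 0]
    - [32, -24, 0, 0, 0, 0]
    - [32, -24, 0, 0, 0, 0]
    - [32, -24, 0, 0, 0, 0]
    - [32, -24, 0, 0, 0, 0]
    - [32, -24, 0, 0, 0, 0]
    - [32, -24, 0, 0, 0, 0]
    - [32, -24, 0, 0, 0, 0]
    - [32, -24, 0, 0, 0, 0]
    - [32, -24, 0, 0, 0, 0]
    - [32, -24, 0, 0, 0, 0]
    - [32, -24, 0, 0, 0, 0]
  gripper: 0

```text
clock: 2.1
ee_pos: [564.3, -121.1, 224.1]
tcp_rot: [-0.0, 0.991, 0.132, -0.0]
contact_force: [1.1, -0.7, 0.6]
gripper_width: 0.6
gripper_force: 0.0
```

servo_tool:
  commands:
    - [0, 0, 0, 0, 0, -7.7]
    - [0, 0, 0, 0, 0, -7.7]
    - [0, 0, 0, 0, 0, -7.7]
    - [0, 0, 0, 0, 0, -7.7]
    - [0, 0, 0, 0, 0, -7.7]
    - [0, 0, 0, 0, 0, -7.7]
    - [0, 0, 0, 0, 0, -7.7]
    - [0, 0, 0, 0, 0, -7.5]
    - [0, 0, 0, 0, 0, 0]
    - [0, 0, 0, 0, 0, 0]

```text
clock: 3.35
ee_pos: [563.8, -122.2, 224.3]
tcp_rot: [-0.0, 0.785, 0.619, -0.0]
contact_force: [-0.9, -0.1, -0.0]
gripper_width: 0.5
gripper_force: 0.0
```

```bash
cat >> h.py <<'E'
from scipy.spatial.transform import Rotation as Ro
def where():
    s=manip.get_state(); q=s["tcp_rot"]; R=Ro.from_quat([q[1],q[2],q[3],q[0]]).as_matrix()
    z=np.load("jig.npz"); d=s["ee_pos"][:2]-z["org"]
    print("t",s["clock"],"tcp",s["ee_pos"].round(1),"jig",(d@z["ex"]).round(1),(d@z["ey"]).round(1),"F",s["contact_force"].round(1),"w",round(s["gripper_width"],1))
    return s,R
E
python3 - <<'E'
from h import *
import pickle
s,R=where(); print(R.round(3))
c=imaging.camera("wrist"); M=np.array(c["mount"])
Rw=R@M[:3,:3]; tw=R@M[:3,3]+s["ee_pos"]
c["R"]=Rw.T; c["t"]=-Rw.T@tw; pickle.dump(c,open("wrist1.pkl","wb")); cv2.imwrite("pics/w1.png",c["img"])
E
```

```text
t 3.35 tcp [ 563.8 -122.2  224.3] jig 0.3 -122.4 F [-0.9 -0.1 -0. ] w 0.5
[[ 0.233  0.972 -0.   ]
 [ 0.972 -0.233  0.   ]
 [-0.    -0.    -1.   ]]
```

View pics/w1.png

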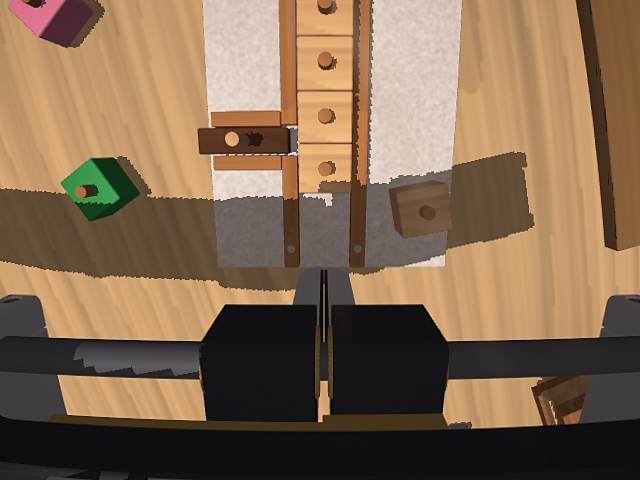

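The wrist view is aligned with the jig. The foot dowels are at (325,169), (326,115) and (325,60), the peg top at (232,139), the spare at (420,208), and the channel ahead of the fingers is free.

```bash
python3 - <<'E'
from h import *
import pickle
z=np.load("jig.npz")
def J(c,u,v,h):
    d=onz(c,u,v,h)[:2]-z["org"]; return (d@z["ex"]).round(1),(d@z["ey"]).round(1)
w=pickle.load(open("wrist1.pkl","rb")); t=pickle.load(open("top0.pkl","rb"))
for n,u,v,h in [("d4",325,168,74),("d3",326,115,74),("d2",325,60,74),("peg",232,139,85),("wallL",299,230,18),("wallR",350,230,34),("edge",300,266,18),("rear4 floor",312,193,18)]: print(n,J(w,u,v,h))
for n,u,v,h in [("d4",335.5,208,74),("d1",289.8,196,74),("peg",320.8,231.7,85)]: print("top",n,J(t,u,v,h))
E
```

```text
d4 (np.float64(2.6), np.float64(-66.7))
d3 (np.float64(3.5), np.float64(-23.2))
d2 (np.float64(2.7), np.float64(19.9))
peg (np.float64(-73.1), np.float64(-42.5))
wallL (np.float64(-24.5), np.float64(-132.8))
wallR (np.float64(27.7), np.float64(-129.5))
edge (np.float64(-24.1), np.float64(-172.3))
rear4 floor (np.float64(-10.5), np.float64(-94.1))
top d4 (np.float64(1.0), np.float64(-69.4))
top d1 (np.float64(3.7), np.float64(61.8))
top peg (np.float64(-74.9), np.float64(-45.7))
```

servo_tool:
  commands:
    - [0, 2, 15, 0, 0, 0]
    - [0, 0, 15, 0, 0, 0]
    - [0, 0, 15, 0, 0, 0]
    - [0, 0, 15, 0, 0, 0]
    - [0, 0, 15, 0, 0, 0]
    - [0, 0, 15, 0, 0, 0]
    - [0, 0, 15, 0, 0, 0]
    - [0, 0, 15, 0, 0, 0]
    - [0, 0, 15, 0, 0, 0]
    - [0, 0, 15, 0, 0, 0]
    - [0, 0, 10, 0, 0, 0]
    - [0, 0, 8, 0, 0, 0]
    - [0, 0, 6, 0, 0, 0]
    - [0, 0, 3, 0, 0, 0]
    - [0, 0, 0, 0, 0, 0]
    - [0, 0, 0, 0, 0, 0]

```text
clock: 5.4
ee_pos: [566.2, -122.7, 47.8]
tcp_rot: [0.0, 0.785, 0.62, 0.0]
contact_force: [0.5, 0.3, 0.3]
gripper_width: 0.3
gripper_force: 0.0
```

servo_tool:
  commands:
    - [4, 0, 0, 0, 0, 0]
    - [4, 0, 0, 0, 0, 0]
    - [4, 0, 0, 0, 0, 0]
    - [3, 0, 0, 0, 0, 0]
    - [3, 0, 0, 0, 0, 0]
    - [3, 0, 0, 0, 0, 0]
    - [3, 0, 0, 0, 0, 0]
    - [3, 0, 0, 0, 0, 0]
    - [3, 0, 0, 0, 0, 0]
    - [3, 0, 0, 0, 0, 0]
    - [3, 0, 0, 0, 0, 0]
    - [3, 0, 0, 0, 0, 0]
    - [3, 0, 0, 0, 0, 0]
    - [3, 0, 0, 0, 0, 0]

```text
clock: 7.15
ee_pos: [576.3, -78.6, 47.5]
tcp_rot: [0.0, 0.785, 0.62, 0.0]
contact_force: [-0.7, -2.1, 0.9]
gripper_width: 0.4
gripper_force: 0.8
```

```bash
python3 - <<'E'
from h import *
s,R=where(); print(R.round(3))
c=imaging.camera("wrist"); cv2.imwrite("pics/w2.png",c["img"])
E
```

```text
t 7.15 tcp [576.3 -78.6  47.5] jig 2.4 -77.1 F [-0.7 -2.1  0.9] w 0.4
[[ 0.231  0.973  0.   ]
 [ 0.973 -0.231  0.   ]
 [ 0.     0.    -1.   ]]
```

View pics/w2.png

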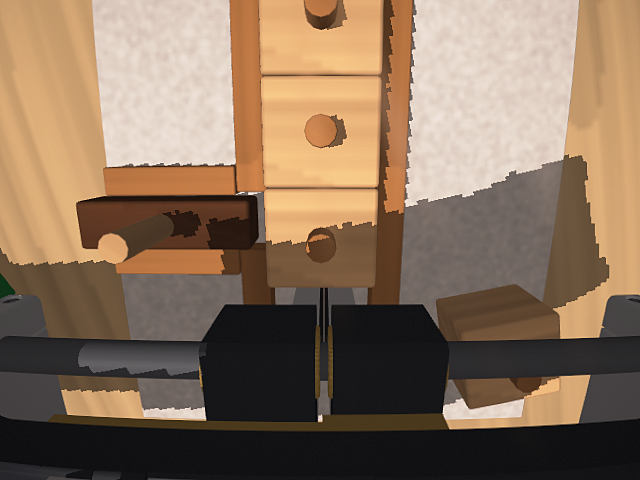

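Foot 4 touches the fingers (its rear edge is at row 288), the row is closed up, and the push takes 2 N. I'll keep pushing.

servo_tool:
  commands:
    - [3, 0, 0, 0, 0, 0]
    - [3, 0, 0, 0, 0, 0]
    - [3, 0, 0, 0, 0, 0]
    - [3, 0, 0, 0, 0, 0]
    - [3, 0, 0, 0, 0, 0]
    - [3, 0, 0, 0, 0, 0]
    - [3, 0, 0, 0, 0, 0]
    - [3, 0, 0, 0, 0, 0]
    - [3, 0, 0, 0, 0, 0]
    - [3, 0, 0, 0, 0, 0]
    - [3, 0, 0, 0, 0, 0]
    - [2, 0, 0, 0, 0, 0]
    - [1, 0, 0, 0, 0, 0]
    - [1, 0, 0, 0, 0, 0]
    - [1, 0, 0, 0, 0, 0]
    - [0, 0, 0, 0, 0, 0]

```text
clock: 9.2
ee_pos: [585.1, -41.7, 47.5]
tcp_rot: [-0.0, 0.785, 0.62, 0.0]
contact_force: [-0.2, -0.2, -1.4]
gripper_width: 0.4
gripper_force: 0.5
```

servo_tool:
  commands:
    - [1, 0, 0, 0, 0, 0]
    - [1, 0, 0, 0, 0, 0]
    - [1, 0, 0, 0, 0, 0]

```text
clock: 9.57
ee_pos: [585.8, -38.9, 47.5]
tcp_rot: [0.0, 0.785, 0.62, -0.0]
contact_force: [-0.1, -1.4, -0.4]
gripper_width: 0.2
gripper_force: 0.7
```

```bash
python3 -c "
from h import *
where()"
```

```text
t 9.575 tcp [585.8 -38.9  47.5] jig 2.4 -36.3 F [-0.1 -1.4 -0.4] w 0.2
```

servo_tool:
  commands:
    - [1, 0, 0, 0, 0, 0]
    - [1, 0, 0, 0, 0, 0]

```text
clock: 9.82
ee_pos: [586.2, -37.1, 47.5]
tcp_rot: [0.0, 0.785, 0.62, -0.0]
contact_force: [-0.4, -3.5, -0.5]
gripper_width: 0.4
gripper_force: 1.6
```

servo_tool:
  commands:
    - [1, 0, 0, 0, 0, 0]
    - [1, 0, 0, 0, 0, 0]

```text
clock: 10.07
ee_pos: [586.2, -37.1, 47.5]
tcp_rot: [0.001, 0.785, 0.62, -0.001]
contact_force: [-1.0, -7.7, 0.9]
gripper_width: 0.2
gripper_force: 3.4
```

servo_tool:
  commands:
    - [0, 0, 0, 0, 0, 0]
    - [0, 0, 0, 0, 0, 0]
    - [-4, 0, 0, 0, 0, 0]
    - [-8, 0, 0, 0, 0, 0]
    - [-10, 0, 0, 0, 0, 0]
    - [-10, 0, 0, 0, 0, 0]
    - [0, 0, -10, 0, 0, 0]
    - [0, 0, -20, 0, 0, 0]
    - [0, 0, -25, 0, 0, 0]
    - [0, 0, -25, 0, 0, 0]
    - [0, 0, -15, 0, 0, 0]
    - [0, 0, 0, 0, 0, 0]

```text
clock: 11.58
ee_pos: [580.1, -66.1, 143.7]
tcp_rot: [0.001, 0.785, 0.62, 0.001]
contact_force: [0.6, -1.8, -0.1]
gripper_width: 0.6
gripper_force: 0.0
```

servo_tool:
  commands:
    - [0, -15, 0, 0, 0, 0]
    - [2, -20, 0, 0, 0, 0]
    - [4, -20, 0, 0, 0, 0]
    - [4, -20, 0, 0, 0, 0]
    - [4, -20, 0, 0, 0, 0]
    - [4, -15, 0, 0, 0, 0]
    - [0, 0, 0, 0, 0, 0]
    - [0, 0, 0, 0, 0, 0]

```text
clock: 12.58
ee_pos: [477.3, -23.5, 142.4]
tcp_rot: [0.0, 0.785, 0.62, 0.0]
contact_force: [0.2, 0.7, -0.9]
gripper_width: 0.3
gripper_force: 0.0
```

```bash
python3 - <<'E'
from h import *
import pickle
s,R=where()
c=imaging.camera("wrist"); M=np.array(c["mount"])
Rw=R@M[:3,:3]; tw=R@M[:3,3]+s["ee_pos"]
c["R"]=Rw.T; c["t"]=-Rw.T@tw; pickle.dump(c,open("wrist3.pkl","wb")); cv2.imwrite("pics/w3.png",c["img"])
E
```

```text
t 12.575 tcp [477.3 -23.5 142.4] jig -106.7 -46.4 F [ 0.2  0.7 -0.9] w 0.3
```

View pics/w3.png

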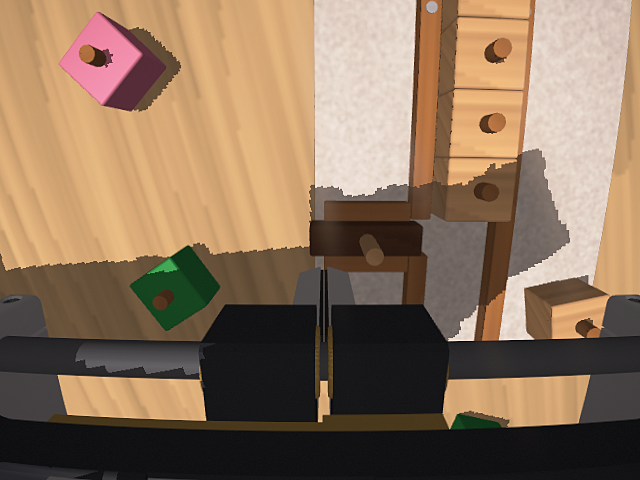

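The row is still closed up, with the keeper path free behind foot 4 (rear edge at row 220). The peg top is at about (374,256).

```bash
python3 - <<'E'
from h import *
import pickle
z=np.load("jig.npz");c=pickle.load(open("wrist3.pkl","rb"))
for n,u,v,h in [("peg",374,256,85),("pegbase",368,238,43),("bar top edge",350,222,43),("bar bot",350,254,43),("tipline",324,300,123)]:
    d=onz(c,u,v,h)[:2]-z["org"];print(n,(d@z["ex"]).round(1),(d@z["ey"]).round(1))
E
```

```text
peg -73.7 -41.7
pegbase -72.5 -40.0
bar top edge -86.1 -27.9
bar bot -85.7 -52.4
tipline -105.5 -55.4
```

servo_tool:
  commands:
    - [3, 0, 10, 0, 0, 0]
    - [0, 0, 15, 0, 0, 0]
    - [0, 0, 15, 0, 0, 0]
    - [0, 0, 15, 0, 0, 0]
    - [0, 0, 10, 0, 0, 0]
    - [0, 0, 6, 0, 0, 0]
    - [0, 0, 2, 0, 0, 0]
    - [0, 0, 0, 0, 0, 0]

```text
clock: 13.62
ee_pos: [477.3, -20.3, 69.6]
tcp_rot: [0.0, 0.785, 0.62, 0.0]
contact_force: [1.3, -0.5, -0.4]
gripper_width: 0.2
gripper_force: 0.0
```

servo_tool:
  commands:
    - [0, 3, 0, 0, 0, 0]
    - [0, 3, 0, 0, 0, 0]
    - [0, 3, 0, 0, 0, 0]
    - [0, 3, 0, 0, 0, 0]
    - [0, 3, 0, 0, 0, 0]
    - [0, 3, 0, 0, 0, 0]
    - [0, 3, 0, 0, 0, 0]
    - [0, 3, 0, 0, 0, 0]
    - [0, 3, 0, 0, 0, 0]

```text
clock: 14.75
ee_pos: [503.4, -26.6, 69.4]
tcp_rot: [-0.0, 0.785, 0.62, -0.0]
contact_force: [-1.7, 0.5, 0.2]
gripper_width: 0.5
gripper_force: 0.9
```

```bash
python3 - <<'E'
from h import *
where(); c=imaging.camera("wrist"); cv2.imwrite("pics/w4.png",c["img"])
E
```

```text
t 14.75 tcp [503.4 -26.6  69.4] jig -80.6 -43.4 F [-1.7  0.5  0.2] w 0.5
```

View pics/w4.png

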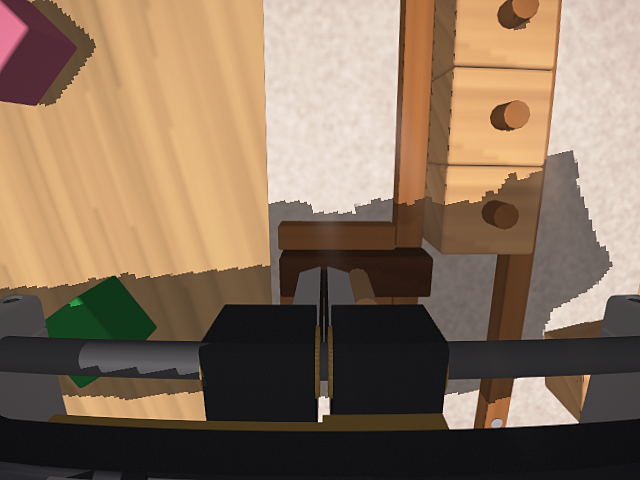

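The fingers are against the peg (365,285) and the bar is moving. Its end is at (432,275) and clears foot 4.

servo_tool:
  commands:
    - [0, 3, 0, 0, 0, 0]
    - [0, 3, 0, 0, 0, 0]
    - [0, 3, 0, 0, 0, 0]
    - [0, 3, 0, 0, 0, 0]
    - [0, 3, 0, 0, 0, 0]
    - [0, 3, 0, 0, 0, 0]
    - [0, 3, 0, 0, 0, 0]
    - [0, 3, 0, 0, 0, 0]
    - [0, 3, 0, 0, 0, 0]
    - [0, 3, 0, 0, 0, 0]
    - [0, 2, 0, 0, 0, 0]
    - [0, 1, 0, 0, 0, 0]
    - [0, 1, 0, 0, 0, 0]

```text
clock: 16.42
ee_pos: [536.5, -34.5, 69.5]
tcp_rot: [0.0, 0.785, 0.62, -0.0]
contact_force: [-1.6, -0.1, 0.3]
gripper_width: 0.2
gripper_force: 0.8
```

servo_tool:
  commands:
    - [0, 1, 0, 0, 0, 0]
    - [0, 1, 0, 0, 0, 0]
    - [0, 1, 0, 0, 0, 0]

```text
clock: 16.8
ee_pos: [539.4, -35.2, 69.5]
tcp_rot: [0.0, 0.785, 0.62, -0.0]
contact_force: [-1.0, -1.0, -0.6]
gripper_width: 0.5
gripper_force: 0.8
```

servo_tool:
  commands:
    - [0, 1, 0, 0, 0, 0]
    - [0, 1, 0, 0, 0, 0]

```text
clock: 17.05
ee_pos: [539.7, -35.4, 69.4]
tcp_rot: [-0.001, 0.785, 0.62, -0.001]
contact_force: [-6.6, 1.2, 5.6]
gripper_width: 0.4
gripper_force: 3.3
```

```bash
python3 -c "
from h import *
where()"
```

```text
t 17.05 tcp [539.7 -35.4  69.4] jig -43.2 -43.5 F [-6.6  1.2  5.6] w 0.4
```

At the keeper's stop, as expected. I'll retreat and check.

servo_tool:
  commands:
    - [0, 0, 0, 0, 0, 0]
    - [0, 0, 0, 0, 0, 0]
    - [0, -4, 0, 0, 0, 0]
    - [0, -8, 0, 0, 0, 0]
    - [0, -10, 0, 0, 0, 0]
    - [0, -5, 0, 0, 0, 0]
    - [0, 0, -10, 0, 0, 0]
    - [0, 0, -20, 0, 0, 0]
    - [0, 0, -25, 0, 0, 0]
    - [0, 0, -25, 0, 0, 0]
    - [0, 0, -25, 0, 0, 0]
    - [0, 0, -20, 0, 0, 0]
    - [0, 0, -10, 0, 0, 0]
    - [-20, 0, 0, 0, 0, 0]
    - [-30, 0, 0, 0, 0, 0]
    - [-30, 0, 0, 0, 0, 0]
    - [-20, 0, 0, 0, 0, 0]
    - [0, 0, 0, 0, 0, 0]
    - [0, 0, 0, 0, 0, 0]

```text
clock: 19.42
ee_pos: [492.2, -125.6, 204.5]
tcp_rot: [-0.0, 0.784, 0.62, 0.0]
contact_force: [0.2, -0.2, -0.7]
gripper_width: 0.3
gripper_force: 0.0
```

```bash
python3 - <<'E'
from h import *
where(); c=imaging.camera("wrist"); cv2.imwrite("pics/w5.png",c["img"])
E
```

```text
t 19.425 tcp [ 492.2 -125.6  204.5] jig -68.5 -142.2 F [ 0.2 -0.2 -0.7] w 0.3
```

View pics/w5.png

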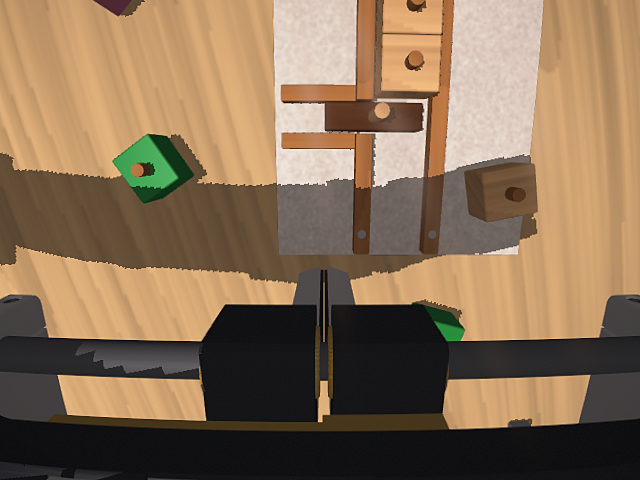

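The keeper bar lies fully across the channel (its end at (423,118)) behind the last foot (rear edge at row 95). The feet stand flat and the gripper is clear.

```bash
python3 -c "
from rig import manip
print(manip.finish_job())"
```

```text
the job is handed in; nothing more can be done
None
```

I pushed the four-foot row home against the end stop and the keeper fully across behind it, finished with the arm clear, and handed the job in at about 19.5 s; no verdict was returned.

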